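# Set out the pipetting station

## Task

Set out the pipetting station around the blue and the yellow tip box at the front of the bench, which stay where they are: stand the white cuvette box midway between them, in line with them, and lay the timer flat and centred on top of it. Stand the blue-capped bottle behind the blue tip box and the white roll of sealing film on end behind the yellow one - each centred on the box's far long side (away from the robot), with about 3 cm between it and the box. Keep bottle and roll upright and leave the dish, the tweezers and the green marker where they lie.

Things in the scene. Friction and masses are not known exactly. Their poses are not given: they have to be found in the camera images.
- tips_blue_mid (a point): Pipette-tip box with a blue base, 70 (x) x 118 (y) x 74 mm tall, loose, stays where it is. Point: its centre, half-way up (37 mm above the bench). Its x axis points roughly away from the robot, square to its long sides; its far long side lies 35 mm from the point along +x, its near long side (with the small lid catch) 35 mm along -x; y runs along its length.
- tips_yellow_mid (a point): The same kind of pipette-tip box with a yellow base, same size, point and axes; stays where it is. The two boxes stand end to end with a wide space between them (centres 370 to 390 mm apart); either may be on the left. (Another, fixed blue tip box at the back of the bench, beside the wall sockets, plays no part.)
- cuvettes_mid (a point): White oblong cuvette box with a pale label on top, 62 (x) x 100 (y) x 38 mm tall, 0.15 kg, flat-topped, its lid fixed; grip it across its 62 mm width. Point: its centre, half-way up (19 mm). x across its width, y along its length, z up.
- timer_mid (a point): White square bench timer with a dark display and three round buttons on top, 66 x 66 mm, 16 mm thick (18 over the buttons), lying flat; grip it by two opposite straight edges. Point: its centre, 8 mm above its underside. x and y square to its edges, z up.
- blue_bottle_mid (a point): White bottle with a blue screw cap (fixed), 135 mm tall; body 64 mm in diameter up to the shoulder; cap 37 mm in diameter, from 115 to 135 mm above the foot; 0.22 kg. Point: on its axis, half-way up (67.5 mm above the foot). z up its axis.
- film_roll_mid (a point): White roll of sealing film with a brown card core, standing on end like a short drum, 55 mm in diameter, 51 mm tall, 0.11 kg. Point: on its axis, half-way up (25.5 mm above its foot). z up its axis.
- dish: Bystander: round flat culture dish, red filled, 90 mm in diameter, 16 mm high. Origin: centre of its underside. To be left alone.
- tweezers: Bystander: steel tweezers lying flat, 127 mm long (along y), 9 mm wide, 16 mm high. Origin: centre of the underside. To be left alone.
- green_marker: Bystander: white marker pen with green ends, 134 mm long (along y), 14 mm thick. Origin: centre of the underside. To be left alone.
There are look-alikes about, which are no part of the job. Leave any black or red look-alike of the part that bears film_roll_mid alone.

How it is judged:
At the end, for the whole second after the job is handed in: Cuvette box flat, within 210 mm of both tip boxes and 20 mm of the blue one's cross line (x = 0); timer flat on it, centres within 15 mm; bottle and roll upright, each behind its own tip box, within 15 mm of its centre line, 12 to 50 mm clear of it; all released, at rest (horizontal distance between cuvettes_mid and tips_blue_mid below 0.21 m and horizontal distance between cuvettes_mid and tips_yellow_mid below 0.21 m and x of cuvettes_mid in the frame of tips_blue_mid between -0.02 and 0.02 m and height (world z) of cuvettes_mid below 0.026 m and angle between each of cuvettes_mid, timer_mid, blue_bottle_mid, film_roll_mid's own z axis and vertical below 0.1 rad and horizontal distance between timer_mid and cuvettes_mid below 0.015 m and z of timer_mid in the frame of cuvettes_mid between 0.02 and 0.036 m and x of blue_bottle_mid in the frame of tips_blue_mid between 0.079 and 0.117 m and y of blue_bottle_mid in the frame of tips_blue_mid between -0.015 and 0.015 m and height (world z) of blue_bottle_mid below 0.0755 m and x of film_roll_mid in the frame of tips_yellow_mid between 0.075 and 0.113 m and y of film_roll_mid in the frame of tips_yellow_mid between -0.015 and 0.015 m and height (world z) of film_roll_mid below 0.0335 m and linear speed of each of cuvettes, timer, blue_bottle, film_roll below 0.02 m/s and angular speed of each of cuvettes, timer, blue_bottle, film_roll below 0.2 rad/s); the robot touches nothing.
It fails at once if a tip box is shifted by more than 15 mm (distance of any of tips_blue_mid, tips_yellow_mid from where it was at the start of the episode above 0.015 m).
It fails at once if the dish, the tweezers or the green marker is moved by more than 20 mm (distance of any of dish, tweezers, green_marker from where it was at the start of the episode above 0.02 m).
It fails at once if the bottle or the roll is tipped by more than 0.6 rad (angle between any of blue_bottle_mid, film_roll_mid's own z axis and vertical above 0.6 rad).
It also fails if it takes over 123 s, if anything falls off the work surface, if the arm or the gripper's body presses on something with over 40 N, if the wrist force passes 120 N, or if a joint passes its speed limit or range.

## Robot

A 6-joint arm with a two-finger parallel gripper is mounted at the origin on a cart in front of the work surface, level with it; the furniture and walls round the work are solid. World frame = base frame: x ahead of the robot, y to its left, z up, the work surface at z = 0. Lengths are in m, angles in rad, forces in N, time in s.
With the tool pointing down it reaches from about 0.3 to 0.825 m from the base axis. Payload 5.4 kg.
Tool frame: the origin (TCP) lies at the very end of the fingers, on their centre line; the grasp point (between the pads) lies 19 mm behind it; z points along the fingers, x is the direction in which the jaws open and shut, and the axes are right-handed (so a half turn about z gives the same grasp; the last joint's range is limited). The gripper opens to 92 mm and grips with 3 to 60 N. Pads are 20 mm wide; open, the fingers measure 128 mm over their backs; the gripper's body (75 mm by 189 mm) begins 69 mm behind the grasp point.
Start: joints at [-1.469, 0.158, 1.597, -0, 1.386, -0.21], TCP at [0.176, -0.547, 0.215] pointing down, gripper open.
Joint ranges: [-2.91, 2.91], [-0.94, 2.29], [0.18, 2.7], [-1.29, 4.43], [0.17, 2.64], [-3, 3]. Speed limits (rad/s): [2.57, 2.57, 3.14, 3.14, 3.14, 3.14].

## Interface

Orientations are given as a rotation vector (axis times angle).
In Python, from workcell import bot gives the robot as it stands. Calls block until the motion is done:
- bot.goto(position, orientation): joint-space move of the TCP to a pose.
- bot.line_to(position, rot=None, max_speed=0.15): straight line of the TCP; rot=None keeps the orientation; max_speed is the mean speed in m/s.
- bot.set_joints(angles): joint-space move.
- bot.set_gripper(opening, newtons=None): opening from 0.0 (shut) to 1.0 (fully open); newtons is the grip in N (None keeps the last); returns when the fingers have stopped.
- bot.hold(seconds).
- bot.inverse_kinematics(position, orientation): joint angles nearest the present ones, or None.
- bot.read_camera(name): name is "scene" or "side" or "wrist"; returns a dict with "pixels" (420x560x3 uint8, blue, green, red), "fx", "fy", "cx", "cy" (pixels), "R" (3x3) and "t" (3): a world point X has camera coordinates R X + t. Camera axes: x right, y down, z forward; pixel columns grow to the right and rows downward; lengths in m; the calibration is good to about 2 mm. A picture is of the moment at which its call begins. There is no depth.
A pose or a line that the arm cannot do raises bot.MotionError and nothing moves.
- bot.job_done(): hands the job in, once; it reports no verdict.
Readings, each from a call of its own:
- bot.current_clock(): time.
- bot.current_joints(): joint angles.
- bot.current_joint_vel(): joint speeds.
- bot.current_effort(): joint torques, N m.
- bot.current_ee_pos(): TCP position.
- bot.current_tool_rot(): TCP orientation.
- bot.current_contact_force(): force on the tool from outside, world axes, zero at the start.
- bot.current_ft_torque(): the same for the moment, N m.
- bot.current_opening(): opening from 0.0 (shut) to 1.0 (fully open).
Only numpy, scipy, OpenCV 4.12 (cv2) and the standard library are available. Lean on these libraries where they do the work, as an engineer would, in place of code of your own. Each camera call takes 0.05 s, during which the arm holds its last target.

## Working session

There is one attempt and no reset: what is moved stays moved. The work goes in short steps, each a Python script; the robot and the scene stay as the last script left them, time stands still between calls to the robot, and variables do not carry over. Pictures are saved under pics/ and viewed, and the job is handed in when it is done.

```bash
ls; mkdir -p pics; python3 - <<'E'
from workcell import bot
import cv2,pickle
for n in ("scene","side","wrist"):
    c=bot.read_camera(n); cv2.imwrite(f"pics/{n}0.png",c["pixels"]); pickle.dump(c,open(f"{n}0.pkl","wb"))
    print(n,c["fx"],c["cx"],c["cy"],(-c["R"].T@c["t"]).round(3))
print(bot.current_clock(), bot.current_tool_rot())
E
```

```text
pics
scene 496.0652046600106 275.77362910105126 204.95996363271968 [ 1.181 -0.945  0.997]
side 481.64146958276 280.0812496315693 206.97167175118307 [ 0.758 -0.907  1.27 ]
wrist 300.9460747816482 286.62934663635247 206.23516820572564 [ 0.245 -0.525  0.386]
0.15 [-2.53856459e+00  1.84896401e+00  1.43596912e-03]
```

View pics/scene0.png

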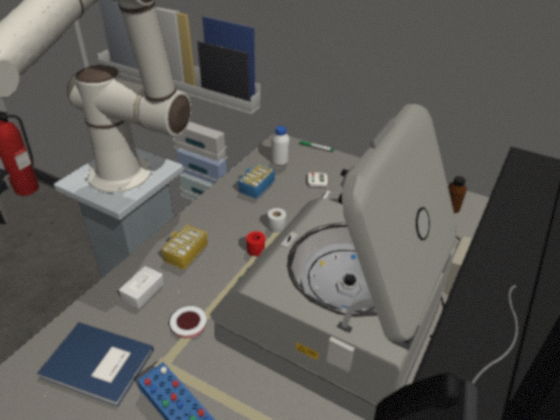

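View pics/side0.png

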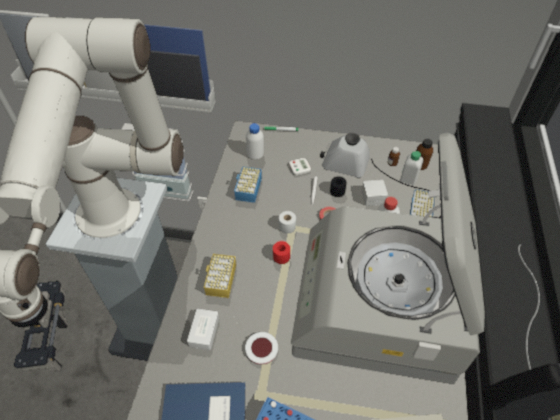

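View pics/wrist0.png

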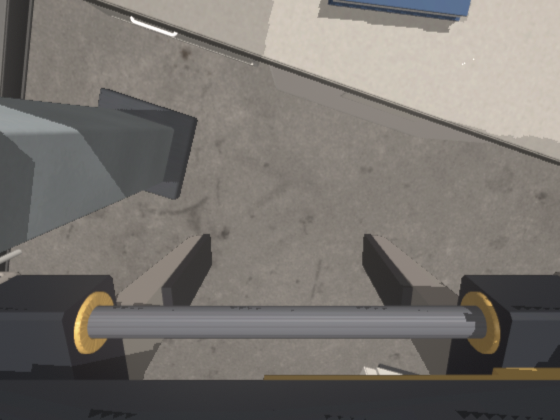

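Candidates:

| Item | My choice (scene px unless noted) | Look-alikes |
|---|---|---|
| Roll | white (277,218) | red (257,243), black (side 339,187) |
| Bottle | blue cap (281,145) | green cap (side 413,165), browns |
| Timer | (317,180) | white box (side 375,193) |
| Cuvette box | (141,286) | white box (side 375,193) |
| Blue tip box | (257,180) | fixed one at the back (side 422,203) |
| Yellow tip box | (185,245) | none seen |

Next, close crops to check these.

```bash
python3 - <<'E'
import cv2,pickle
def crop(n,x,y,w,h,s,out):
    p=cv2.imread(f"pics/{n}0.png")[y:y+h,x:x+w]
    p=cv2.resize(p,None,fx=s,fy=s,interpolation=cv2.INTER_CUBIC)
    for i in range(0,w,10):
        cv2.line(p,(i*s,0),(i*s,4 if i%50 else 14),(0,255,255),1)
        if i%20==0: cv2.putText(p,str(x+i),(i*s+1,14),0,.35,(0,255,255),1)
    for i in range(0,h,10):
        cv2.line(p,(0,i*s),(6,i*s),(0,255,255),1)
        if i%20==0: cv2.putText(p,str(y+i),(1,i*s+12),0,.35,(0,255,255),1)
    cv2.imwrite(f"pics/{out}.png",p)
crop("side",180,120,160,120,5,"s1"); crop("side",180,200,130,120,5,"s2");crop("side",180,240,130,120,5,"s3")
crop("scene",220,120,130,110,5,"c1"); crop("scene",110,200,160,110,5,"c2")
E
```

```text
(no output)
```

View pics/s1.png

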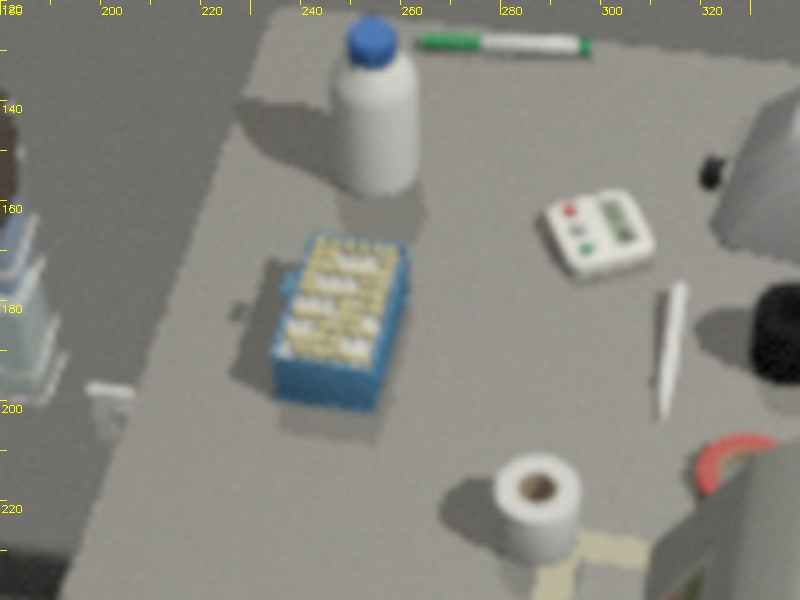

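View pics/s3.png

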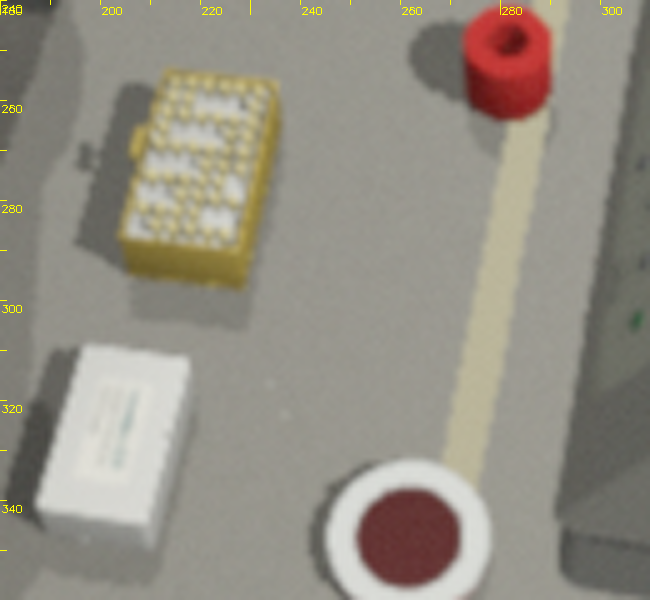

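View pics/c1.png

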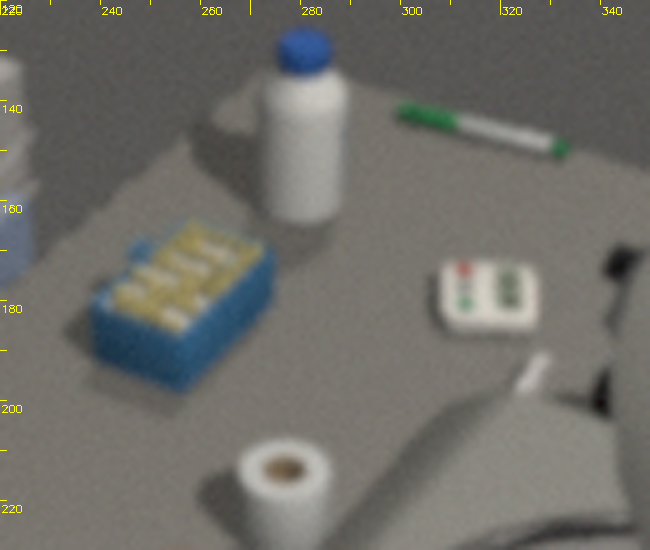

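View pics/c2.png

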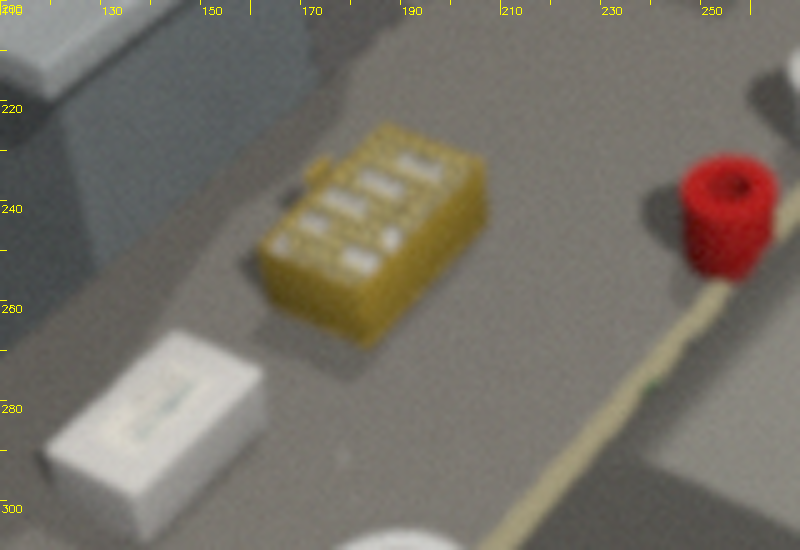

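The crops confirm the choices: white roll with a brown core, white bottle with a blue cap, timer with a red button, and a labelled white cuvette box. Both tip boxes have their catch on the near side. Next I'll fit the poses.

```bash
cat > fit.py <<'E'
import numpy as np,pickle
from scipy.optimize import least_squares
C={n:pickle.load(open(f"{n}0.pkl","rb")) for n in("scene","side")}
def proj(n,P):
    c=C[n] if isinstance(n,str) else n
    p=np.atleast_2d(P)@c["R"].T+c["t"]; return np.c_[c["fx"]*p[:,0]/p[:,2]+c["cx"],c["fy"]*p[:,1]/p[:,2]+c["cy"]]
O={"s1":("side",180,120),"s3":("side",180,240),"c1":("scene",220,120),"c2":("scene",110,200)}
def src(k,p): n,x,y=O[k]; return n,(np.array(p)+.5)/5-.5+[x,y]
def box(dim,obs,g):
    def r(q):
        c,s=np.cos(q[2]),np.sin(q[2]);out=[]
        for k,sx,sy,z,p in obs:
            n,u=src(k,p);x,y=sx*dim[0]/2,sy*dim[1]/2
            out.append(proj(n,[q[0]+c*x-s*y,q[1]+s*x+c*y,z])[0]-u)
        return np.concatenate(out)
    f=least_squares(r,g,loss="soft_l1");return f.x,r(f.x).reshape(-1,2)
def cyl(parts,obs,g):
    a=np.linspace(0,2*np.pi,90)
    def r(q):
        out=[]
        for k,part,op,val in obs:
            R,zs=parts[part]
            P=np.concatenate([np.c_[q[0]+R*np.cos(a),q[1]+R*np.sin(a),0*a+z] for z in zs])
            n,x,y=O[k];v=(val+.5)/5-.5+(x if op[0]=='u' else y)
            w=proj(n,P)[:,0 if op[0]=='u' else 1]; out.append((w.min() if op[1]=='-' else w.max())-v)
        return np.array(out)
    f=least_squares(r,g,loss="soft_l1");return f.x,r(f.x)
E
cat > run.py <<'E'
from fit import *
np.set_printoptions(precision=3,suppress=True)
T=.074
def show(n,f): print(n,f[0],"\n",np.round(f[1],1).tolist())
show("blue",box((.07,.118),[("s1",-1,1,T,(312,235)),("s1",1,1,T,(408,248)),("s1",1,-1,T,(380,365)),("s1",-1,-1,T,(275,352)),("s1",-1,-1,0,(279,398)),("s1",1,-1,0,(375,411)),
("c1",-1,-1,T,(93,300)),("c1",-1,1,T,(195,222)),("c1",1,1,T,(275,243)),("c1",1,-1,T,(180,352)),("c1",1,-1,0,(180,392)),("c1",-1,-1,0,(97,350)),("c1",1,1,0,(272,300))],[.4,.3,0]))
show("yellow",box((.07,.118),[("s3",-1,1,T,(168,70)),("s3",1,1,T,(278,80)),("s3",1,-1,T,(246,248)),("s3",-1,-1,T,(122,240)),("s3",-1,-1,0,(128,275)),("s3",1,-1,0,(244,288)),
("c2",-1,-1,T,(262,248)),("c2",-1,1,T,(388,124)),("c2",1,1,T,(487,160)),("c2",1,-1,T,(368,305)),("c2",1,-1,0,(368,348)),("c2",-1,-1,0,(268,300)),("c2",1,1,0,(485,222))],[.4,-.1,0]))
show("cuv",box((.062,.1),[("s3",-1,1,.038,(85,345)),("s3",1,1,.038,(190,360)),("s3",1,-1,.038,(152,525)),("s3",-1,-1,.038,(37,503)),("s3",1,-1,0,(150,549)),
("c2",-1,1,.038,(177,330)),("c2",1,1,.038,(263,373)),("c2",1,-1,.038,(140,490)),("c2",-1,-1,.038,(45,450)),("c2",1,-1,0,(145,542)),("c2",1,1,0,(265,420))],[.4,-.2,0]))
show("timer",box((.066,.066),[("s1",-1,1,.014,(543,206)),("s1",1,1,.014,(634,190)),("s1",1,-1,.014,(657,245)),("s1",-1,-1,.014,(580,275)),
("c1",-1,1,.014,(438,260)),("c1",1,1,.014,(537,263)),("c1",1,-1,.014,(540,327)),("c1",-1,-1,.014,(447,330))],[.5,.3,.3]))
B={"b":(.032,[0,.09]),"c":(.0185,[.115,.135]),"f":(.032,[0])}
show("bottle",cyl(B,[("s1","b","u-",333),("s1","b","u+",419),("s1","f","v+",195),("s1","c","v-",17),("s1","c","u-",348),("s1","c","u+",398),
("c1","b","u-",262),("c1","b","u+",348),("c1","f","v+",222),("c1","c","v-",28),("c1","c","u-",278),("c1","c","u+",332)],[.4,.4]))
show("roll",cyl({"r":(.0275,[0,.051])},[("s1","r","u-",494),("s1","r","u+",580),("s1","r","v-",455),("s1","r","v+",563),("c1","r","u-",238),("c1","r","u+",330),("c1","r","v-",437)],[.5,.1]))
def ray(k,p,z):
    n,u=src(k,p);c=C[n];o=-c["R"].T@c["t"];d=c["R"].T@np.array([(u[0]-c["cx"])/c["fx"],(u[1]-c["cy"])/c["fy"],1]);return (o+d*(z-o[2])/d[2])[:2]
for n,k,p,z in [("mark","s1",(420,42),.007),("mark","s1",(592,46),.007),("twz","s1",(682,285),.008),("twz","s1",(664,418),.008),("red","s3",(508,60),.02),("dish","s3",(408,540),.016),("edge","s1",(270,10),0),("edge","s1",(60,598),0)]: print(n,ray(k,p,z))
E
python3 run.py
```

```text
blue [ 0.455  0.17  -0.007] 
 [[1.3, -2.9], [1.8, -2.9], [0.1, -1.0], [0.5, -1.3], [1.4, 3.8], [2.1, 4.0], [-1.7, -2.6], [-2.2, -4.2], [-0.4, -2.3], [-0.8, -6.2], [-0.4, 4.3], [-1.6, 5.8], [0.0, 4.4]]
yellow [ 0.453 -0.2    0.041] 
 [[0.6, -2.4], [1.6, -1.8], [0.0, -0.8], [0.6, -2.1], [2.5, 3.6], [2.6, 3.9], [-3.1, -3.7], [-2.0, -3.8], [-1.5, -3.2], [-3.2, -6.3], [-0.2, 4.5], [-0.6, 5.2], [0.9, 3.6]]
cuv [ 0.44  -0.363  0.02 ] 
 [[0.2, -1.2], [0.6, -1.2], [-0.6, -0.7], [0.0, 0.3], [1.4, 0.2], [-1.0, -0.4], [-0.0, -0.5], [-1.4, 1.5], [-1.1, 0.1], [0.1, 1.0], [1.5, -0.1]]
timer [0.611 0.316 0.521] 
 [[0.8, 0.4], [-0.6, -0.8], [1.5, 0.4], [-0.2, -1.1], [0.2, 1.4], [-0.5, 1.1], [0.2, -0.4], [-0.9, -1.3]]
bottle [0.433 0.366] 
 [-0.1, 1.1, -0.1, -1.4, -0.1, 0.6, -1.0, 0.1, 1.1, -0.4, -0.2, -0.3]
roll [0.606 0.045] 
 [0.3, 0.2, -1.1, 0.1, -0.3, -0.3, 0.4]
mark [0.436 0.498]
mark [0.57  0.517]
twz [0.672 0.274]
twz [0.676 0.149]
red [ 0.607 -0.073]
dish [ 0.608 -0.389]
edge [0.309 0.523]
edge [ 0.311 -0.062]
```

The tip boxes' visible height doesn't match 74 mm, so I'll fit the rim and foot heights freely.

```bash
cat > run2.py <<'E'
from fit import *
np.set_printoptions(precision=3,suppress=True)
T=1
B=[("s1",-1,1,T,(312,235)),("s1",1,1,T,(408,248)),("s1",1,-1,T,(380,365)),("s1",-1,-1,T,(275,352)),("s1",-1,-1,0,(279,398)),("s1",1,-1,0,(375,411)),
("c1",-1,-1,T,(93,300)),("c1",-1,1,T,(195,222)),("c1",1,1,T,(275,243)),("c1",1,-1,T,(180,352)),("c1",1,-1,0,(180,392)),("c1",-1,-1,0,(97,350)),("c1",1,1,0,(272,300))]
Y=[("s3",-1,1,T,(168,70)),("s3",1,1,T,(278,80)),("s3",1,-1,T,(246,248)),("s3",-1,-1,T,(122,240)),("s3",-1,-1,0,(128,275)),("s3",1,-1,0,(244,288)),
("c2",-1,-1,T,(262,248)),("c2",-1,1,T,(388,124)),("c2",1,1,T,(487,160)),("c2",1,-1,T,(368,305)),("c2",1,-1,0,(368,348)),("c2",-1,-1,0,(268,300)),("c2",1,1,0,(485,222))]
for obs,g in((B,[.45,.17,0,.06,0]),(Y,[.45,-.2,0,.06,0])):
    def r(q):
        c,s=np.cos(q[2]),np.sin(q[2]);out=[]
        for k,sx,sy,z,p in obs:
            n,u=src(k,p);x,y=sx*.035,sy*.059
            out.append(proj(n,[q[0]+c*x-s*y,q[1]+s*x+c*y,q[3] if z else q[4]])[0]-u)
        return np.concatenate(out)
    f=least_squares(r,g,loss="soft_l1");print(f.x,r(f.x).reshape(-1,2).round(1).tolist())
E
python3 run2.py
```

```text
[ 0.446  0.188 -0.004  0.045  0.003] [[0.5, -0.8], [0.6, -0.9], [-0.9, 0.5], [-0.1, 0.4], [0.1, -0.9], [0.7, -0.7], [-0.5, 1.3], [-1.5, -0.3], [-0.0, 1.6], [0.1, -2.4], [0.3, -0.1], [-0.9, 1.5], [0.5, 0.3]]
[ 0.444 -0.188  0.047  0.043  0.001] [[-0.1, -0.5], [0.4, -0.0], [-0.8, 0.2], [0.3, -0.9], [0.9, -0.7], [0.8, -0.6], [-0.9, 0.6], [-0.7, 0.8], [-0.6, 1.2], [-1.4, -2.2], [0.2, 0.1], [-0.1, 1.1], [1.0, -0.4]]
```

Free heights fit well: the coloured rim is at 45 mm with a clear lid above it. The blue box is at (0.446, 0.188) and the yellow at (0.444, -0.188), 376 mm apart, which matches the spec. One wrist overview will cross-check these and the centrifuge clearance.

```bash
cat > h.py <<'E'
from workcell import bot
import numpy as np
from scipy.spatial.transform import Rotation as Ro
def down(psi):
    x=np.array([np.cos(psi),np.sin(psi),0]);z=np.array([0,0,-1.])
    return Ro.from_matrix(np.c_[x,np.cross(z,x),z]).as_rotvec()
E
python3 - <<'E'
from h import *
import cv2,pickle
P=np.pi
for p,psi in [((.44,-.363,.007),.02),((.445,0,.007),.02),((.611,.316,.003),.521),((.611,.316,.003),.521-P/2),((.445,0,.05),0),((.433,.366,.056),P/2),((.543,.188,.056),P/2),((.606,.045,.012),P/2),((.537,-.184,.012),P/2),((.5,0,.4),P/2)]:
    for z in(p[2],p[2]+.15):
        j=bot.inverse_kinematics(p[:2]+(z,),down(psi)); print(p,psi,None if j is None else np.round(j,2))
bot.goto((.46,0,.4),down(P/2))
c=bot.read_camera("wrist");cv2.imwrite("pics/w1.png",c["pixels"]);pickle.dump(c,open("w1.pkl","wb"));print(bot.current_clock(),bot.current_joints())
E
```

```text
(0.44, -0.363, 0.007) 0.02 [-0.9   0.4   1.75 -0.    0.99 -0.92]
(0.44, -0.363, 0.007) 0.02 [-0.9   0.2   1.67 -0.    1.27 -0.92]
(0.445, 0, 0.007) 0.02 [-0.27  0.11  2.11 -0.    0.92 -0.29]
(0.445, 0, 0.007) 0.02 [-0.27 -0.14  2.01 -0.    1.27 -0.29]
(0.611, 0.316, 0.003) 0.521 [ 0.3   0.66  1.38 -0.    1.1  -0.22]
(0.611, 0.316, 0.003) 0.521 [ 0.3   0.49  1.3  -0.    1.34 -0.22]
(0.611, 0.316, 0.003) -1.0497963267948967 [ 0.3   0.66  1.38 -0.    1.1   1.35]
(0.611, 0.316, 0.003) -1.0497963267948967 [ 0.3   0.49  1.3  -0.    1.34  1.35]
(0.445, 0, 0.05) 0 [-0.27  0.03  2.09 -0.    1.02 -0.27]
(0.445, 0, 0.05) 0 [-0.27 -0.18  1.96 -0.    1.36 -0.27]
(0.433, 0.366, 0.056) 1.5707963267948966 [ 0.49  0.31  1.75 -0.    1.08 -1.08]
(0.433, 0.366, 0.056) 1.5707963267948966 [ 0.49  0.14  1.63 -0.    1.37 -1.08]
(0.543, 0.188, 0.056) 1.5707963267948966 [ 0.12  0.33  1.73 -0.    1.08 -1.45]
(0.543, 0.188, 0.056) 1.5707963267948966 [ 0.12  0.16  1.61 -0.    1.37 -1.45]
(0.606, 0.045, 0.012) 1.5707963267948966 [-0.12  0.47  1.64 -0.    1.03 -1.7 ]
(0.606, 0.045, 0.012) 1.5707963267948966 [-0.12  0.28  1.56 -0.    1.3  -1.7 ]
(0.537, -0.184, 0.012) 1.5707963267948966 [-0.54  0.38  1.76 -0.    1.   -2.11]
(0.537, -0.184, 0.012) 1.5707963267948966 [-0.54  0.18  1.67 -0.    1.28 -2.11]
(0.5, 0, 0.4) 1.5707963267948966 [-0.24 -0.09  1.49 -0.    1.74 -1.81]
(0.5, 0, 0.4) 1.5707963267948966 [-0.24 -0.    1.11 -0.    2.03 -1.81]
2.4917 [-2.64857747e-01 -1.95660533e-01  1.58767524e+00 -1.08879237e-04
  1.75028134e+00 -1.83434786e+00]
```

View pics/w1.png

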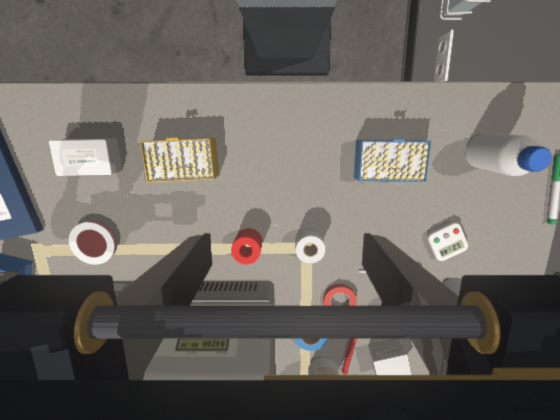

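The wrist view shows yellow at (180,160), blue at (393,160), the roll at (311,249), the red roll at (246,246), the timer at (448,240), the bottle foot near (480,152) and the cuvette box at (84,157). I'll overlay the fits on it.

```bash
cat > ov.py <<'E'
from fit import *
import cv2
def overlay(c,items,out,roi,s):
    x0,y0,w,h=roi
    im=cv2.resize(c["pixels"][y0:y0+h,x0:x0+w],None,fx=s,fy=s,interpolation=cv2.INTER_CUBIC)
    for it in items:
        if it[0]=="b":
            _,x,y,a,dx,dy,zs=it;cc,ss=np.cos(a),np.sin(a)
            L=[np.array([[x+cc*i*dx/2-ss*j*dy/2,y+ss*i*dx/2+cc*j*dy/2,z] for i,j in((-1,-1),(1,-1),(1,1),(-1,1))]) for z in zs]
        else:
            _,x,y,R,zs=it;a=np.linspace(0,6.28,40);L=[np.c_[x+R*np.cos(a),y+R*np.sin(a),0*a+z] for z in zs]
        for P in L:
            p=((proj(c,P)-[x0,y0]+.5)*s-.5);cv2.polylines(im,[np.round(p).astype(int)],True,(255,0,255),1)
    cv2.imwrite(out,im)
E
python3 - <<'E'
from ov import *
c=pickle.load(open("w1.pkl","rb"))
I=[("b",.446,.188,-.004,.07,.118,[.045,0]),("b",.444,-.188,.047,.07,.118,[.045,0]),("b",.44,-.363,.02,.062,.1,[.038]),("b",.611,.316,.521,.066,.066,[.016]),("c",.433,.366,.032,[0,.09]),("c",.433,.366,.0185,[.135]),("c",.606,.045,.0275,[0,.051])]
overlay(c,I,"pics/ovL.png",(40,110,260,160),3);overlay(c,I,"pics/ovR.png",(290,110,266,160),3)
E
```

```text
(no output)
```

View pics/ovL.png

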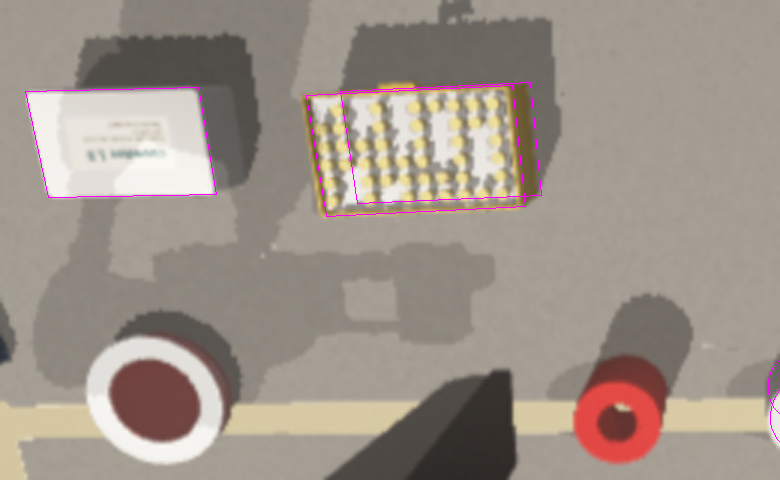

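View pics/ovR.png

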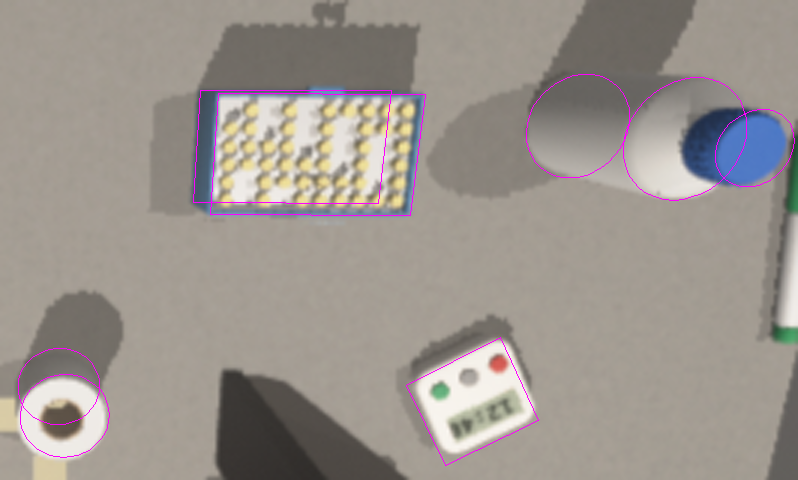

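The overlays match within about 2 mm everywhere. Starting with the cuvette box.

```bash
cat >> h.py <<'E'
def pick(x,y,z,psi,lift,N,op=1.0):
    bot.set_gripper(op)
    bot.goto((x,y,max(z+.12,.16)),down(psi)); bot.line_to((x,y,z),max_speed=.12)
    bot.set_gripper(0,N); print("grip",bot.current_opening()*92)
    bot.line_to((x,y,lift),max_speed=.12); print("held",round(bot.current_opening()*92,1),np.round(bot.current_contact_force(),1),bot.current_clock())
def place(x,y,z,psi,hi,op):
    bot.goto((x,y,hi),down(psi)); bot.line_to((x,y,z),max_speed=.1)
    print("down",np.round(bot.current_contact_force(),1))
    bot.set_gripper(op); bot.line_to((x,y,hi),max_speed=.15); print(bot.current_clock())
E
python3 - <<'E'
from h import *
pick(.44,-.363,.006,.02,.16,20)
place(.445,0,.0075,.02,.16,1.0)
pick(.611,.316,.003,.521,.16,12)
E
```

```text
grip 62.06708818824452
held 62.0 [-0.6 -0.2 -1. ] 7.7333
down [ 0.5 -0.5 -0.8]
12.5417
grip 64.16488365668819
held 63.8 [ 0.2  0.7 -0.5] 17.55
```

```bash
python3 - <<'E'
from h import *
from ov import *
bot.goto((.445,0,.2),down(0.02))
c=bot.read_camera("side");overlay(c,[("b",.445,0,.02,.062,.1,[.038,0])],"pics/t1.png",(190,170,130,110),6)
w=bot.read_camera("wrist");cv2.imwrite("pics/t2.png",w["pixels"])
E
```

```text
(no output)
```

View pics/t1.png

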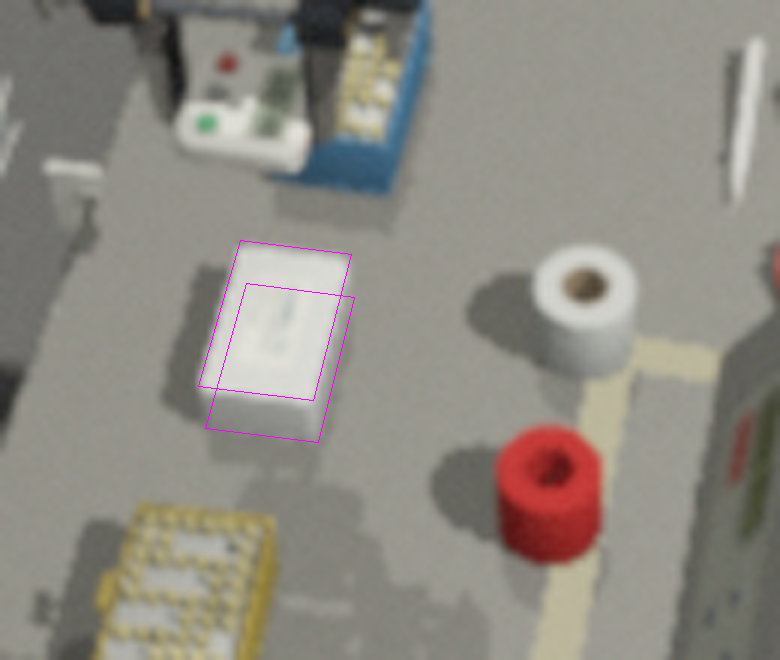

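View pics/t2.png

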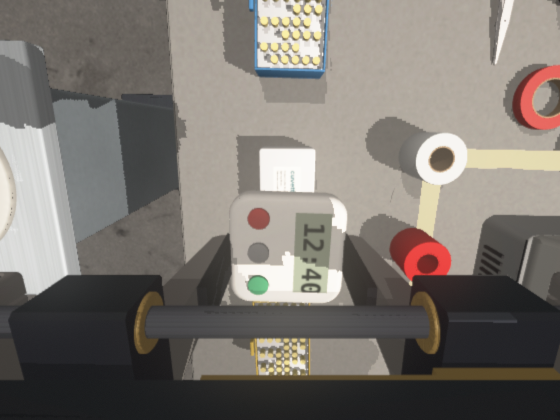

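The cuvette box sits on its outline and the timer is held level and square. I'll check the timer's offset along the jaws.

```bash
python3 - <<'E'
from h import *
from ov import *
w=bot.read_camera("wrist")
overlay(w,[("b",.445,0,.02,.066,.066,[.213]),("b",.445,0,.02,.062,.1,[.038])],"pics/t3.png",(200,130,180,180),4)
E
```

```text
(no output)
```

View pics/t3.png

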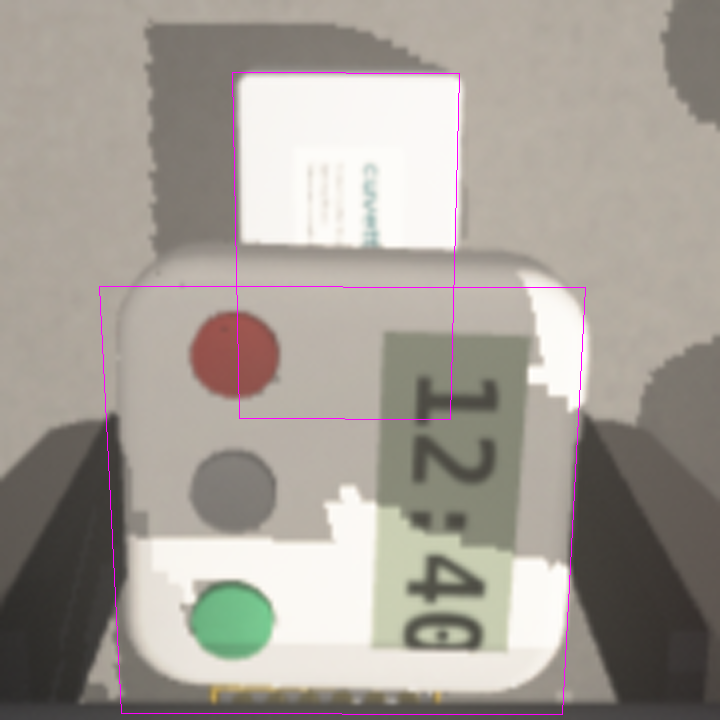

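The timer sits about 4.7 mm toward +y in the jaws, so I'll place it with y = -0.005. Then the bottle.

```bash
python3 - <<'E'
from h import *
from ov import *
place(.445,-.005,.0425,.02,.2,0.85)
bot.set_gripper(1.0)
bot.goto((.445,-.09,.3),down(.02))
w=bot.read_camera("wrist")
overlay(w,[("b",.445,0,.02,.066,.066,[.054]),("b",.445,0,.02,.062,.1,[.038])],"pics/t4.png",(200,60,200,150),4)
pick(.433,.366,.058,np.pi/2,.2,20)
c=bot.read_camera("side");overlay(c,[],"pics/b1.png",(180,60,160,130),5)
E
```

```text
down [-0.6 -0.3 -0.7]
22.6333
grip 61.18068148788262
held 61.0 [-0.6  0.  -2.5] 28.6583
```

View pics/t4.png

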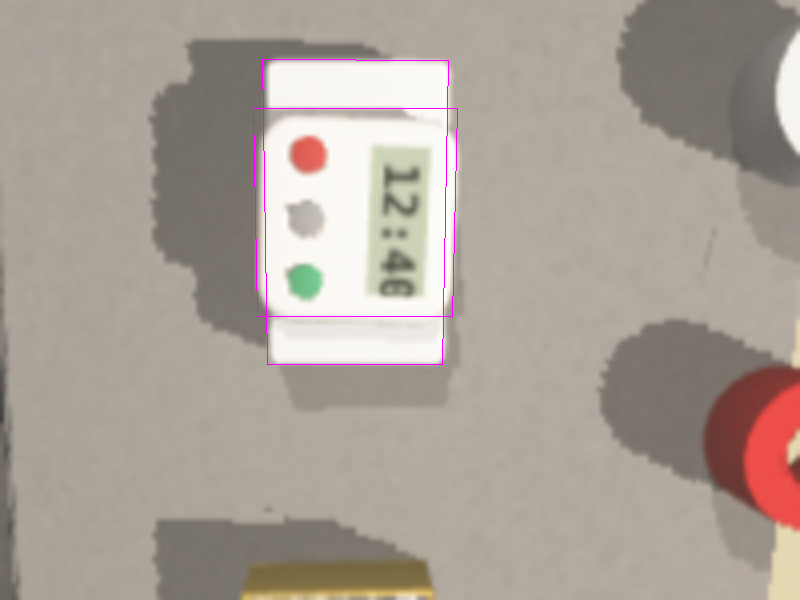

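View pics/b1.png

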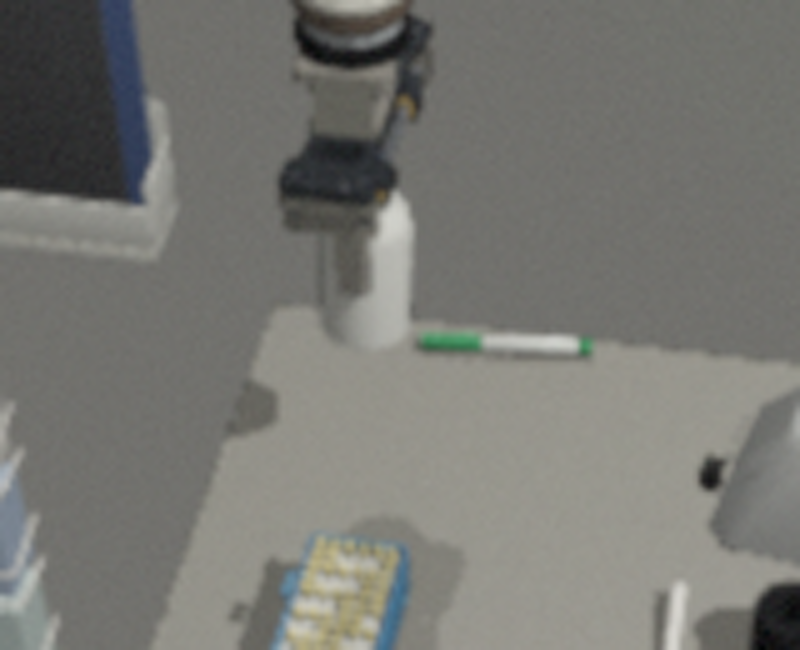

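The timer is centred on the box to about 1 mm and the bottle hangs upright. The jaws read 61 mm rather than 64, so I'll check the bottle's offset in hand before placing.

```bash
python3 - <<'E'
from h import *
from ov import *
bot.goto((.543,.188,.25),down(np.pi/2))
z=.192
I=[("c",.543,.188,.032,[z,z+.09]),("c",.543,.188,.0185,[z+.135])]
c=bot.read_camera("side");overlay(c,I,"pics/b2.png",(220,80,110,120),5)
c=bot.read_camera("scene");overlay(c,I,"pics/b3.png",(220,90,130,120),5)
E
python3 -c "
import cv2,numpy as np
a=cv2.imread('pics/b2.png');b=cv2.imread('pics/b3.png');cv2.imwrite('pics/b23.png',cv2.resize(np.hstack([a,b]),None,fx=.66,fy=.66))"
```

```text
(no output)
```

View pics/b23.png

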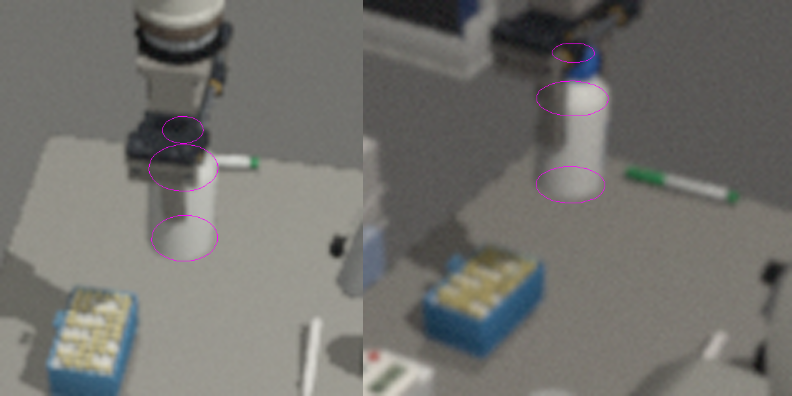

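The bottle matches its outline in both views. Placing it, then the roll.

```bash
python3 - <<'E'
from h import *
from ov import *
bot.line_to((.543,.188,.0595),max_speed=.1); print(bot.current_contact_force().round(1) if hasattr(bot.current_contact_force(),'round') else bot.current_contact_force())
bot.set_gripper(1.0); bot.line_to((.543,.188,.25))
pick(.606,.045,.012,np.pi/2,.2,15)
place(.537,-.184,.0135,np.pi/2,.2,1.0)
bot.goto((.38,0,.42),down(np.pi/2))
I=[("b",.446,.188,-.004,.07,.118,[.045]),("b",.444,-.188,.047,.07,.118,[.045]),("b",.445,0,.02,.062,.1,[.038]),("b",.445,0,.02,.066,.066,[.054]),("c",.543,.188,.032,[0,.09]),("c",.543,.188,.0185,[.135]),("c",.537,-.184,.0275,[0,.051])]
for n in("wrist","side","scene"):
    c=bot.read_camera(n);overlay(c,I,f"pics/f_{n}.png",{"wrist":(110,100,350,240),"side":(170,120,200,190),"scene":(150,110,200,160)}[n],{"wrist":2,"side":3,"scene":4}[n])
print(bot.current_clock())
E
```

```text
[-0.3 -1.1 -2.1]
grip 54.237703071279626
held 54.3 [ 0.1 -0.3 -1.3] 38.4833
down [-0.3  0.  -1.3]
43.5417
44.9333
```

View pics/f_wrist.png

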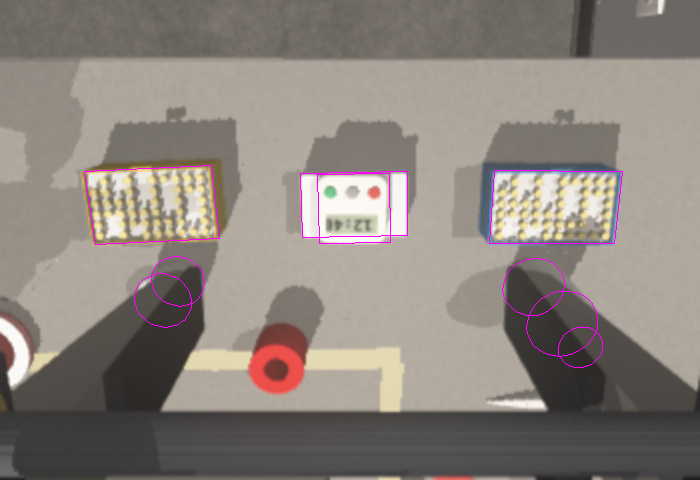

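View pics/f_side.png

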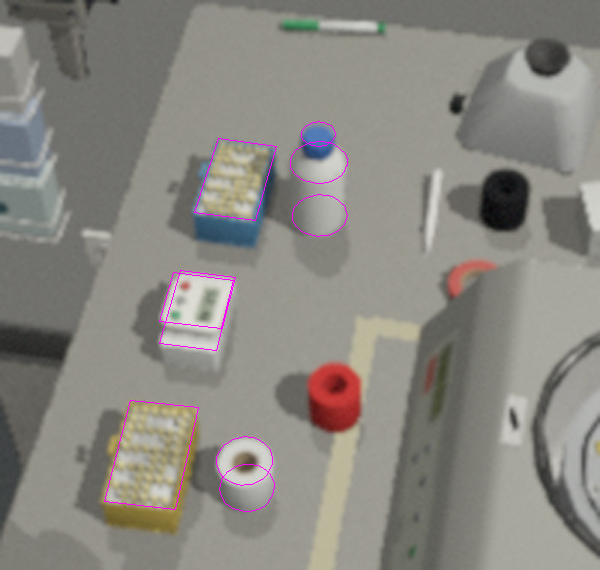

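View pics/f_scene.png

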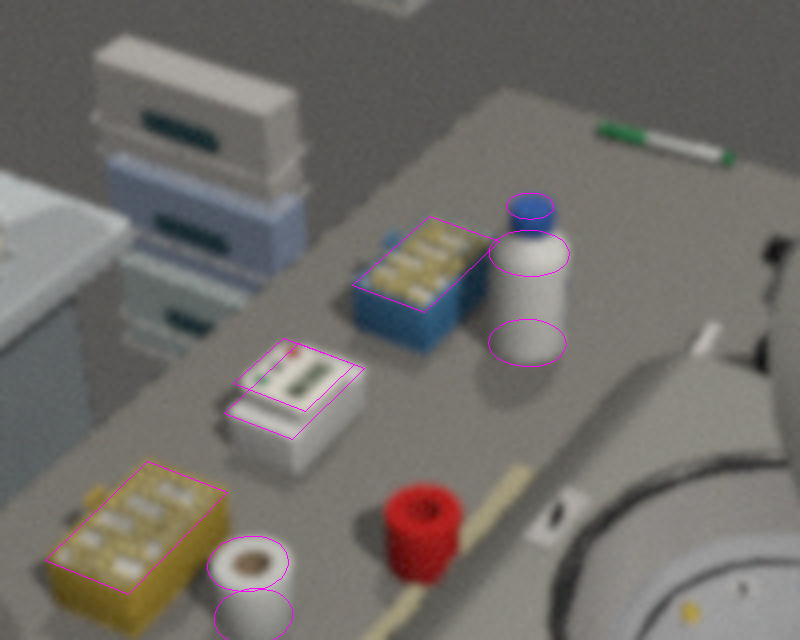

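In all three views everything sits on its planned outline to within a few mm and upright. The tip boxes, dish, tweezers and marker show no movement, and the robot is clear. Handing in.

```bash
python3 - <<'E'
from h import *
print(bot.current_contact_force(),bot.current_opening()); bot.hold(.5); bot.job_done(); print(bot.current_clock())
E
```

```text
[-0.46533364  0.06383188 -0.73839178] 0.9986394442507869
the job is handed in; nothing more can be done
the job is handed in; nothing more can be done
```

I set out the station and handed the job in at about 45 s of the 123 s allowed; no verdict was reported.

- **Placing:** The cuvette box stands midway between the tip boxes at about (0.445, 0). The timer lies flat on it. I put the timer down 5 mm off the planned y position because it sat about 4.7 mm off-centre in the jaws. The bottle is behind the blue box at about (0.543, 0.188) and the white roll behind the yellow box at about (0.537, -0.184), each planned about 3 cm clear.
- **Last checks:** The scene and side views show all four items upright and on their planned outlines to within a few mm. The timer is centred to about 1 mm, and neither tip box has visibly moved. The tweezers and marker appear where they were, but the dish is barely in view. The gripper was open and clear.
- **What disagreed:**
  - The tip boxes' coloured rim fitted at about 45 mm, not 74. I took the rest to be a clear lid and refitted the poses.
  - The jaws read 61 mm on the 64 mm bottle and 64 mm on the 66 mm timer. Neither was clearly explained, but the pictures showed good placement.
  - In the final wrist view the fingers hid the bottle and roll, so those two were checked only in the scene and side views.

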